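Level the studio balance

TASK

The two-pan balance on the pottery bench stands uneven. Lift the small clay ring off the stack on the lower pan and thread it over the pin of the other pan so that it sits flat on the clay ring there, then slide the brass poise along the front bar until the two pans stay level by themselves. Treat the balance gently (never more than about 15 N on any part of it, and do not press the rings down harder than that either), leave the two wide rings on their pins and do not disturb the things around it.

Things in the scene. Friction and masses are not known exactly. Their poses are not given: they have to be found in the camera images.
- balance: the balance: dark wooden base 200 x 260 mm, 22 mm thick, fixed to the bench. Origin on the bench under the beam's pivot; its y axis runs along the level beam, its -x side carries the bar with the poise (roughly towards the robot), z up. The beam pivots about the balance's x axis 75 mm above the bench.
- beam (a joint): tilt of the beam (rad): 0 is level, positive when the pan on the balance's +y side is UP, stops at +-0.085. Each pan hangs 130 mm from the pivot, so 0.01 rad moves a pan 1.3 mm; a linkage keeps the pans themselves horizontal. Light spring-like restoring: about 0.42 N m per rad; when let go it settles in 1 to 1.5 s.
- poise (a joint): place of the brass poise along its bar (m): 0 in the middle, positive towards the balance's +y side, stops at +-0.075. It stays where it is left and takes about 1.5 N to slide. 10 mm changes the free tilt by about 0.035 rad, between the stops; moving it towards +y lowers the +y pan. It starts near the -y end. The poise place that levels the balance depends on the true weights of the rings, which differ a little each time, and lies within about +-50 mm of the middle.
- poise_knob (a point): middle of the poise's upright knob, a cylinder 14 mm in diameter and 32 mm tall, above a 24 x 22 x 22 mm brass block whose top is 23 mm below this point; bar is 8 mm wide, along the balance's y, 110 mm from the pivot line on the -x side. Moves with beam and poise; the bar tilts with the beam, so a level slide against a beam on its stop binds.
- pan_left_seat (a point): centre of the upper face of the pan on the balance's +y side, at the foot of its pin. The pan is a 116 mm disc; the pin is 12 mm in diameter, 58 mm tall, its top 3 mm tapered to 7 mm.
- pan_right_seat (a point): the same for the pan on the balance's -y side.
- ring_small: the small clay ring: 50 mm outer diameter, 34 mm high, 15 mm hole right through, about 150 g. Origin at the centre of its underside. Starts on top of the tall ring, round the same pin.
- ring_tall: the taller wide clay ring: 84 mm outer diameter, 37 mm high, 15 mm hole, about 450 g, on the pin of the pan that starts lower. Origin at the centre of its underside. Stays there.
- ring_low: the lower wide clay ring: 84 mm outer diameter, 25 mm high, 15 mm hole, about 300 g, on the pin of the pan that starts higher. Origin at the centre of its underside. The small ring goes on top of it.
- bottle: bystander: closed white bottle, 68 mm in diameter, 190 mm tall; origin at the centre of its underside.
- bowl: bystander: clay bowl, 110 mm wide, 50 mm high; origin at the centre of its underside.
- cup: bystander: grey cup, 72 mm wide, 85 mm high; origin at the centre of its underside.
There are look-alikes about, which are no part of the job. What is shaped like the ring_small but black or turquoise is not meant.

How it is judged:
By the outcome, as a careful person would: the job done as asked, in the order asked, and still so for the second after the job is handed in, with the robot touching nothing.
It also fails if it takes over 72 s, if anything falls off the work surface, if the arm or the gripper's body presses on something with over 40 N, if the wrist force passes 120 N, or if a joint passes its speed limit or range.

ROBOT

A 6-joint arm with a two-finger parallel gripper is mounted at the origin on the work surface. World frame = base frame: x ahead of the robot, y to its left, z up, the work surface at z = 0. Lengths are in mm, angles in rad, forces in N, time in s.
With the tool pointing down it reaches from about 325 to 900 mm from the base axis. Payload 6.1 kg.
Tool frame: the origin (TCP) lies midway between the tips of the shut fingers; the grasp point (between the pads) lies 19 mm behind it; x points along the fingers, y is the direction in which the jaws open and shut, and the axes are right-handed (so a half turn about x gives the same grasp; the last joint's range is limited). The gripper opens to 87 mm and grips with 3 to 60 N. Pads are 19 mm wide; open, the fingers measure 117 mm over their backs; the gripper's body (75 mm by 190 mm) begins 51 mm behind the grasp point.
Start: joints at [-1.384, 0.22, 1.526, -0, 1.395, -0.126], TCP at [192.32, -594.667, 222.538] pointing down, gripper open.
Joint ranges: [-2.98, 2.98], [-0.91, 2.08], [0.09, 2.57], [-1.24, 4.39], [0.2, 2.65], [-2.68, 2.68]. Speed limits (rad/s): [2.57, 2.57, 3.01, 3.14, 3.14, 3.14].

INTERFACE

Orientations are given as a rotation vector (axis times angle).
In Python, from cell import manip gives the robot as it stands.
- The arm moves only by the tool jog_arm, never from a script. Its argument "moves" is a list of rows, each a list of 5 numbers: the closure, from -1 (fully open) to 1 (shut), then the shift along the tool's x, y, z in mm, then the turn about the tool's x in rad. A call has 1 to 12 rows; each row shifts and turns the commanded pose from where the row before left it, along the tool's axes as they then stand; what a row does not reach is not made up. A row lasts 1/10 s, in which the tool goes at most 50 mm and 8.59 degrees, less where a joint would pass 70% of its speed; a pose out of reach is approached as far as the arm can. A call with a gripper value outside its range is refused whole. The fingers move at their own pace and stop on an object; "squeeze" is the grip in N (left out, the last holds). Time passes only in rows, so rows that do not move let the fingers close. It gives the time, the measured TCP pose, the force and the opening at its end, in the units of the state.
- manip.get_obs(): the state, without advancing time (a new reading comes with each control period).
- manip.snapshot(name): name is "scene" or "top" or "wrist"; returns a dict with "frame" (384x512x3 uint8, red, green, blue), "depth" (384x512 float32, mm along the optical axis (not along the pixel's ray), 0 where there is no reading), "intrinsics" (3x3 intrinsics, pixels), "view" (4x4, takes a point from world to camera coordinates); the wrist camera has in their place "T_tool_cam" (4x4, takes a point from camera to tool coordinates, whose origin is the TCP and whose axes are the tool frame's). Camera axes: x right, y down, z forward; pixel columns grow to the right and rows downward; lengths in mm; the calibration is good to about 2 mm. A picture is of the moment at which its call begins: read the wrist's pose just before it.
- manip.finish_job(): hands the job in, once; it reports no verdict.
The state is a dict: "time": time; "joints": joint angles; "qd": joint speeds; "joint_torque": joint torques, N m; "tool_pos": TCP position; "ee_rot": TCP orientation; "ft_force": force on the tool from outside, world axes, zero at the start; "moment": the same for the moment, N m; "gripper_width": finger opening in mm.
Only numpy, scipy, OpenCV 4.12 (cv2) and the standard library are available. Lean on these libraries where they do the work, as an engineer would, in place of code of your own. Each camera call takes 0.05 s, during which the arm holds its last target. There are 200 camera calls.

## Working session

There is one attempt and no reset: what is moved stays moved. The work goes in short steps, Python scripts to look and compute and a tool call to move; the robot and the scene stay as the last step left them, time stands still between calls to the robot, and variables do not carry over. Pictures are saved under pics/ and viewed, about 8 in all and at most 12, crops included, and the job is handed in when it is done.

Besides the shell and the picture viewer there is one more tool, called after "Request:" as name([rows], argument=value, ...), one row to a line, values as JSON. jog_arm: Moves the arm, as the interface text tells. Its arguments: {"type":"object","properties":{"moves":{"type":"array","items":{"type":"array","items":{"type":"number"}}},"squeeze":{"type":"number"}},"required":["moves"]}

```bash
mkdir -p pics; cat > h.py <<'E'
import numpy as np,cv2
from scipy.spatial.transform import Rotation as R
from cell import manip
def snap(n,save=None):
    o=manip.get_obs(); s=manip.snapshot(n)
    K=np.array(s["intrinsics"])
    if n=="wrist":
        T=np.eye(4);T[:3,:3]=R.from_rotvec(o["ee_rot"]).as_matrix();T[:3,3]=o["tool_pos"]
        C=T@np.array(s["T_tool_cam"])
    else: C=np.linalg.inv(np.array(s["view"]))
    if save: cv2.imwrite("pics/"+save,s["frame"][:,:,::-1])
    d=s["depth"]; v,u=np.mgrid[:d.shape[0],:d.shape[1]]
    P=np.stack([(u-K[0,2])/K[0,0]*d,(v-K[1,2])/K[1,1]*d,d],-1)@C[:3,:3].T+C[:3,3]
    P[d==0]=np.nan
    return s["frame"],P,K,C,o
def ray(K,C,u,v,z):
    r=C[:3,:3]@np.array([(u-K[0,2])/K[0,0],(v-K[1,2])/K[1,1],1]);t=(z-C[2,3])/r[2];return C[:3,3]+t*r
E
python3 - <<'E'
from h import *
a=[snap(n,None) for n in("scene","top")]
im=np.hstack([x[0] for x in a])
for x,n in zip(a,("scene","top")): cv2.imwrite(f"pics/{n}0.png",x[0][:,:,::-1]); np.savez(f"{n}0.npz",f=x[0],P=x[1],K=x[2],C=x[3])
o=a[0][4];print({k:np.round(v,3) for k,v in o.items()}); print(a[0][3],a[1][3])
E
```

```text
{'time': np.float64(0.0), 'joints': array([-1.384,  0.221,  1.528, -0.   ,  1.395, -0.126]), 'qd': array([ 0.   , -0.001,  0.   ,  0.001,  0.001, -0.   ]), 'joint_torque': array([  0.   , -49.461, -38.738,   0.07 ,   0.057,  -0.   ]), 'tool_pos': array([ 192.21 , -594.063,  221.427]), 'ee_rot': array([ 2.053,  0.326, -2.054]), 'ft_force': array([-0.837,  0.679,  0.018]), 'moment': array([-0.002, -0.009,  0.016]), 'gripper_width': np.float64(86.823)}
[[ 5.37261075e-02  7.30422748e-01 -6.80878928e-01  1.50197053e+03]
 [ 9.98460967e-01 -4.86884700e-02  2.65542881e-02 -4.48263907e+01]
 [-1.37550972e-02 -6.81257692e-01 -7.31914445e-01  1.10433266e+03]
 [ 0.00000000e+00  0.00000000e+00  0.00000000e+00  1.00000000e+00]] [[ 2.29690985e-02 -9.93518871e-01  1.11322382e-01  4.53251208e+02]
 [-9.99681009e-01 -2.16552203e-02  1.29974003e-02 -1.80672590e+01]
 [-1.05024518e-02 -1.11585409e-01 -9.93699348e-01  1.20696022e+03]
 [ 0.00000000e+00  0.00000000e+00  0.00000000e+00  1.00000000e+00]]
```

View pics/scene0.png

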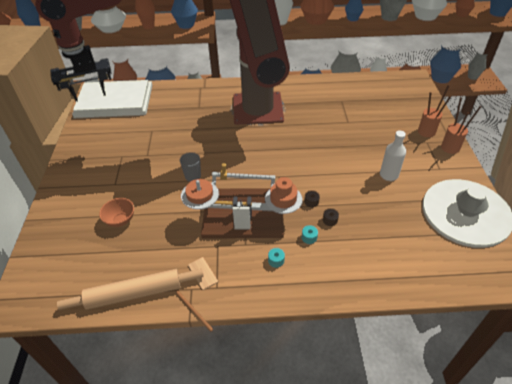

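View pics/top0.png

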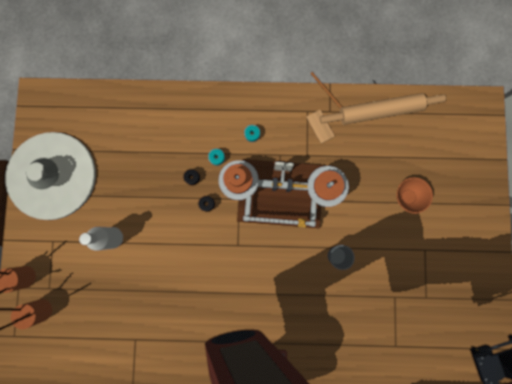

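The scene shows the balance in the middle. In the top view (+x is up, +y is left):
- **Tall and small stack:** on the +y pan at about (237,178).
- **Low ring:** on the −y pan at about (328,185).
- **Poise:** at (302,223), near the −y end. The cup is close by at (341,256).
- **Could be taken for the small ring:** turquoise at (253,132) and (217,156), black at (192,176) and (207,203). All are the wrong colour and on the bench. The clay-coloured one on the stack at (237,178) is the target.

```bash
python3 - <<'E'
from h import *
for n,roi in(("top",(205,150,370,275)),("scene",(170,145,320,245))):
    d=np.load(n+"0.npz");f=d["f"];P=d["P"];K=d["K"];C=d["C"]
    x0,y0,x1,y1=roi
    hsv=cv2.cvtColor(f,cv2.COLOR_RGB2HSV)
    m=(((hsv[...,0]<14)&(hsv[...,1]>110)&(hsv[...,2]>90))).astype(np.uint8)
    mm=np.zeros_like(m);mm[y0:y1,x0:x1]=m[y0:y1,x0:x1]
    nc,l,st,ce=cv2.connectedComponentsWithStats(mm)
    for i in range(1,nc):
        if st[i,4]<40: continue
        Q=P[l==i];print(n,st[i],ce[i].round(1),np.nanpercentile(Q[:,2],[5,25,50,75,95]).round(1))
        for lo,hi in((85,100),(100,115),(115,128),(128,142),(142,165)):
            q=Q[(Q[:,2]>lo)&(Q[:,2]<hi)]
            if len(q)>8: print("  z",lo,hi,len(q),q.min(0).round(1),q.max(0).round(1),((q.min(0)+q.max(0))/2).round(1),np.median(q[:,2]).round(1))
    # gray pans
    w=(hsv[...,1]<60)&(hsv[...,2]>110)&(P[...,2]>40)
    w[:y0]=0;w[y1:]=0;w[:,:x0]=0;w[:,x1:]=0
    nc,l,st,ce=cv2.connectedComponentsWithStats(w.astype(np.uint8))
    for i in range(1,nc):
        if st[i,4]>30: print("grey",st[i],np.nanmedian(P[l==i],0).round(1))
    y=(hsv[...,0]>15)&(hsv[...,0]<30)&(hsv[...,1]>120)&(hsv[...,2]>110)&(P[...,2]>60)
    y[:y0]=0;y[y1:]=0;y[:,:x0]=0;y[:,x1:]=0
    print("brass",y.sum(),np.nanmedian(P[y],0) if y.any() else 0, np.argwhere(y).mean(0) if y.any() else 0)
    c=cv2.resize(f[y0:y1,x0:x1],None,fx=5 if n=="scene" else 4.8,fy=5 if n=="scene" else 4.8,interpolation=cv2.INTER_CUBIC)
    cv2.imwrite(f"pics/{n}crop.png",c[:,:,::-1]);print(c.shape)
E
```

```text
top [224 164  28  29 555] [236.6 179. ] [132.  134.9 137.9 168.9 171.4]
  z 128 142 287 [565.4  16.4 128.3] [646.5  93.5 139.7] [605.9  55.  134. ] 135.3
  z 142 165 34 [582.8  32.3 142.1] [614.7  73.5 164.6] [598.8  52.9 153.4] 156.2
top [314 171  30  29 628] [328.7 185. ] [141.6 143.7 145.  146.3 148.2]
  z 128 142 40 [ 551.3 -237.   135.3] [ 621.6 -164.   142. ] [ 586.5 -200.5  138.6] 141.0
  z 142 165 582 [ 550.6 -242.3  142. ] [ 630.6 -160.9  151.1] [ 590.6 -201.6  146.5] 145.2
grey [219 160  79  64 630] [561.6  34.6  96.7]
grey [275 162  18   8  92] [652.4 -70.7 106. ]
grey [294 166  54  60 613] [ 566.4 -170.2  119.6]
grey [280 170   8  18  64] [603.9 -77.   73. ]
grey [262 180  11   7  64] [599.5 -29.8  68.4]
brass 96 [ 495.0248649  -124.84954632  100.27328279] [205.72916667 298.02083333]
(600, 792, 3)
scene [219 176  79  32 941] [270.9 191.8] [ 19.4  24.4 134.  148.8 171.9]
  z 100 115 58 [620.1  14.9 101.8] [649.9  87.7 115. ] [635.   51.3 108.4] 109.8
  z 115 128 70 [619.9  15.  115. ] [650.5  87.4 128. ] [635.2  51.2 121.5] 122.1
  z 128 142 256 [577.3  14.9 128.1] [650.4 
[... 312 characters left out ...]
.1  142. ] [ 636.  -165.5  153.5] [ 593.6 -204.3  147.8] 147.0
scene [252 197  12   6  49] [257.9 199.2] [18.1 20.5 22.3 23.9 25. ]
scene [207 208  25   9 183] [218.4 212.3] [18.9 20.9 22.5 24.1 25.9]
scene [201 222  32  13 309] [215.7 228.3] [18.9 20.8 22.4 23.9 25.7]
grey [212 172   9   7  35] [ 486.  -160.2  100.6]
grey [227 173  48   9 173] [492.7 -39.2  90.2]
grey [181 180  51  29 309] [ 607.1 -168.7  121.5]
grey [265 190   6  11  34] [591.5   6.3 100.8]
grey [269 191  33  22 179] [642.2  84.3 100.3]
grey [232 202  18  24 321] [656.  -80.   82.9]
grey [251 202  11   7  55] [603.8 -31.3  70. ]
brass 105 [ 594.49066174 -127.67948679   87.23910679] [187.6952381  226.39047619]
(500, 750, 3)
```

View pics/topcrop.png

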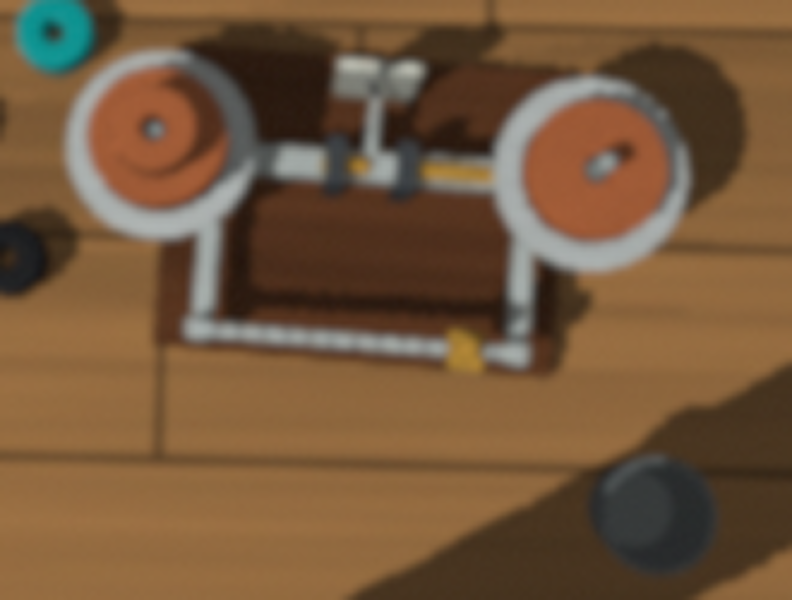

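```bash
python3 - <<'E'
from h import *
o=manip.get_obs();M=R.from_rotvec(o["ee_rot"]).as_matrix();print(M.round(3))
t=M.T@(np.array([606,40,300])-o["tool_pos"]);print(t.round(1))
s=snap("wrist","w0.png");print((np.linalg.inv(np.r_[np.c_[M,o["tool_pos"]],[[0,0,0,1]]])@s[3]).round(2),s[2])
yb=np.array([14,256.,0]);yb/=np.linalg.norm(yb);print("turn about tool x so that tool y=±yb:", np.arctan2(M[:,2]@yb,M[:,1]@yb))
E
```

```text
[[-0.     0.308 -0.951]
 [ 0.002 -0.951 -0.308]
 [-1.    -0.002 -0.   ]]
[ -77.5 -476.1 -588.9]
[[ 0.0000e+00 -3.0000e-01  9.5000e-01 -1.6182e+02]
 [ 1.0000e+00  0.0000e+00  0.0000e+00  2.0000e-02]
 [-0.0000e+00  9.5000e-01  3.0000e-01 -8.3990e+01]
 [ 0.0000e+00  0.0000e+00  0.0000e+00  1.0000e+00]] [[269.19595997   0.         255.30699298]
 [  0.         269.19595997 192.34455704]
 [  0.           0.           1.        ]]
turn about tool x so that tool y=±yb: -2.7741101261905903
```

Request:
jog_arm([
  [-1,-26,0,0,0.122],
  [-1,-26,0,0,0.122],
  [-1,-26,0,0,0.123],
  [-1,0,-33,-19,0],
  [-1,0,-33,-19,0],
  [-1,0,-33,-19,0],
  [-1,0,-33,-19,0],
  [-1,0,-33,-19,0],
  [-1,0,-33,-19,0],
  [-1,0,-33,-19,0],
  [-1,0,-33,-19,0],
  [-1,0,-33,-19,0],
])

```text
time: 1.35
tool_pos: [379.6, -305.8, 300.3]
ee_rot: [-2.194, 0.059, 2.194]
ft_force: [0.7, 0.9, -0.1]
gripper_width: 87.1
```

Request:
jog_arm([
  [-1,0,-33,-19,0],
  [-1,0,-33,-19,0],
  [-1,0,-33,-19,0],
  [-1,0,-33,-19,0],
  [-1,0,0,0,0],
  [-1,0,0,0,0],
])

```text
time: 1.95
tool_pos: [462.2, -179.1, 300.2]
ee_rot: [-2.194, 0.057, 2.196]
ft_force: [0.3, -0.4, 0.3]
gripper_width: 87.3
```

Request:
jog_arm([
  [-1,0,-36,-25,0],
  [-1,0,-36,-25,0],
  [-1,0,-37,-24,0],
  [-1,0,0,0,0],
  [-1,0,0,0,0],
])

```text
time: 2.45
tool_pos: [541.8, -75.4, 300.1]
ee_rot: [-2.193, 0.06, 2.196]
ft_force: [0.3, 0.4, 1.2]
gripper_width: 87.0
```

```bash
python3 - <<'E'
from h import *
f,P,K,C,o=snap("wrist","w1.png");np.savez("w1.npz",f=f,P=P,K=K,C=C)
print(o["tool_pos"],C[:3,3])
E
```

```text
[541.77346573 -75.43412784 300.05643128] [625.8358564  -79.78963874 461.77570746]
```

View pics/w1.png

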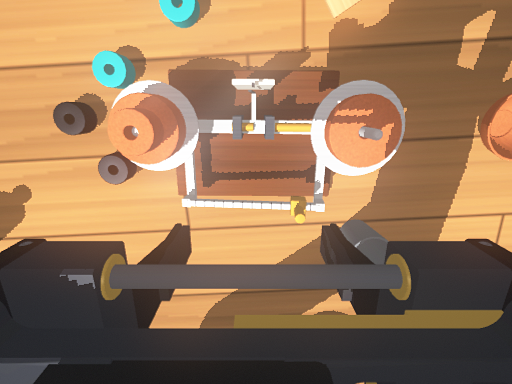

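```bash
python3 - <<'E'
from h import *
d=np.load("w1.npz");f=d["f"];P=d["P"];K=d["K"];C=d["C"]
Z=P[...,2]
hsv=cv2.cvtColor(f,cv2.COLOR_RGB2HSV)
def circ(name,lo,hi,x0,x1,y0,y1):
    m=(Z>lo)&(Z<hi);mm=np.zeros(Z.shape,np.uint8);mm[y0:y1,x0:x1]=m[y0:y1,x0:x1]
    cs,_=cv2.findContours(mm,cv2.RETR_EXTERNAL,cv2.CHAIN_APPROX_NONE)
    c=max(cs,key=cv2.contourArea);z=np.median(Z[mm>0])
    w=np.array([ray(K,C,u,v,z) for u,v in c[:,0]])[:,:2]
    A=np.c_[2*w,np.ones(len(w))];s=np.linalg.lstsq(A,(w**2).sum(1),rcond=None)[0]
    r=np.sqrt(s[2]+s[0]**2+s[1]**2);res=np.hypot(*(w-s[:2]).T)-r
    k=abs(res)<2; A=A[k];s=np.linalg.lstsq(A,(w[k]**2).sum(1),rcond=None)[0];r=np.sqrt(s[2]+s[0]**2+s[1]**2)
    print(name,"z",z.round(1),"c",s[:2].round(1),"r",r.round(1),k.sum(),len(k))
circ("small",164,176,90,200,90,180)
circ("tall",128,142,90,210,80,190)
circ("low",139,152,300,430,70,200)
circ("panR",114,126,300,430,70,200)
circ("panL",92,106,90,210,80,190)
# right pin top & brass
for nm,(x0,x1,y0,y1) in dict(R=(340,400,110,155),L=(115,150,115,148)).items():
    s=hsv[y0:y1,x0:x1]; g=(s[...,1]<70)
    v,u=np.nonzero(g);print(nm,len(u),u.mean()+x0,v.mean()+y0,u.min()+x0,u.max()+x0,np.nanpercentile(Z[y0:y1,x0:x1][g],[5,50,95]))
    gz=g&(Z[y0:y1,x0:x1]>172)if nm=="R" else g
    v,u=np.nonzero(gz);print("  top",len(u),ray(K,C,u.mean()+x0,v.mean()+y0,178 if nm=="R" else 156).round(1))
y=(hsv[...,0]>15)&(hsv[...,0]<32)&(hsv[...,1]>150);y[:190]=0;y[230:]=0;y[:,:280]=0;y[:,320:]=0
v,u=np.nonzero(y);print("brass",u.min(),u.max(),v.min(),v.max(),P[y].min(0),P[y].max(0))
t=y&(Z>np.nanmax(Z[y])-5);print(P[t].mean(0),t.sum())
c=cv2.resize(np.hstack([f[95:170,90:190],f[95:170,330:430],f[165:240,250:350]]),None,fx=2.6,fy=2.6,interpolation=cv2.INTER_NEAREST)
cv2.imwrite("pics/w1c.png",c[:,:,::-1])
E
```

```text
small z 170.5 c [606.8  52.3] r 24.7 137 137
tall z 136.6 c [604.5  67.2] r 28.5 16 301
low z 146.6 c [ 591.7 -203.2] r 41.4 207 207
panR z 121.8 c [ 591.5 -204.3] r 57.2 268 268
panL z 99.7 c [604.7  66. ] r 47.6 26 356
R 283 374.56890459363956 134.78445229681978 359 399 [121.26498838 165.07846169 180.15877028]
  top 113 [ 592. -203.  178.]
L 42 134.5952380952381 131.28571428571428 132 138 [155.14926983 157.32524594 158.75195156]
  top 42 [606.6  55.4 156. ]
brass 290 305 200 217 [ 475.44996539 -142.91976044   99.1936211 ] [ 497.51058679 -122.04510682  143.21230159]
[ 490.34584197 -128.83485673  141.19910464] 12
```

View pics/w1c.png

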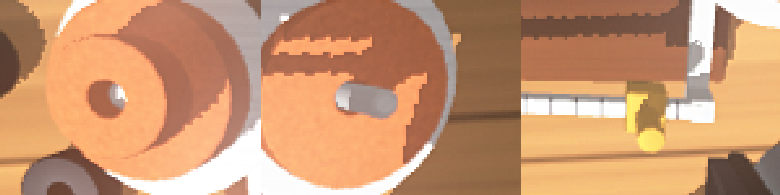

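Request:
jog_arm([
  [-1,0,-33,-14,0],
  [-1,0,-33,-15,0],
  [-1,0,-33,-14,0],
  [-1,0,-33,-15,0],
  [-1,32,0,0,0],
  [-1,32,0,0,0],
  [-1,31,0,0,0],
  [-1,0,0,0,0],
  [-1,0,0,0,0],
])

```text
time: 3.4
tool_pos: [606.8, 52.1, 205.9]
ee_rot: [-2.192, 0.062, 2.194]
ft_force: [0.1, 0.2, 0.8]
gripper_width: 87.0
```

```bash
cat >> h.py <<'E'
def circ(P,K,C,name,lo,hi,x0,x1,y0,y1,z=None,pr=True):
    Z=P[...,2];m=(Z>lo)&(Z<hi);mm=np.zeros(Z.shape,np.uint8);mm[y0:y1,x0:x1]=m[y0:y1,x0:x1]
    cs,_=cv2.findContours(mm,cv2.RETR_EXTERNAL,cv2.CHAIN_APPROX_NONE)
    c=max(cs,key=cv2.contourArea);z=np.median(Z[mm>0]) if z is None else z
    w=np.array([ray(K,C,u,v,z) for u,v in c[:,0] if x0<u<x1-1 and y0<v<y1-1])[:,:2]
    k=np.ones(len(w),bool)
    for _ in range(4):
        A=np.c_[2*w,np.ones(len(w))];s=np.linalg.lstsq(A[k],(w[k]**2).sum(1),rcond=None)[0]
        r=np.sqrt(s[2]+s[0]**2+s[1]**2);k=abs(np.hypot(*(w-s[:2]).T)-r)<1.5
    print(name,"z",np.round(z,1),"c",s[:2].round(1),"r",r.round(1),k.sum(),len(k));return s[:2]
def totool(o,d):
    M=R.from_rotvec(o["ee_rot"]).as_matrix();return (M.T@np.asarray(d,float)).round(1)
E
python3 - <<'E'
from h import *
f,P,K,C,o=snap("wrist","w2.png");print(o["tool_pos"],C[:3,3])
Z=P[...,2];print(np.nanpercentile(Z[Z>160],[5,50]) )
c=circ(P,K,C,"small",163,176,0,512,0,260)
print(totool(o,[*(c-o["tool_pos"][:2]),0]))
E
```

```text
[606.76601039  52.10751342 205.85002443] [690.76043267  47.49390962 367.59720869]
[217.23298665 299.89898562]
small z 170.5 c [608.2  53.6] r 24.7 174 174
[-0.  -1.6 -1.3]
```

View pics/w2.png

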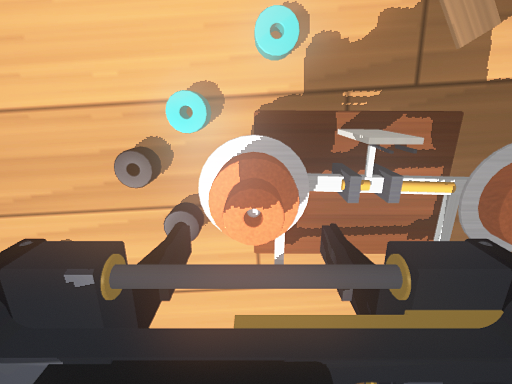

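The small clay ring's hole is at (254,215), centred between the fingers. I'm descending to grasp it.

Request:
jog_arm([
  [-1,20,-1.5,-1,0],
  [-1,20,0,0,0],
  [-1,15,0,0,0],
  [-1,8,0,0,0],
  [-1,0,0,0,0],
])

```text
time: 3.95
tool_pos: [607.9, 55.0, 142.2]
ee_rot: [-2.193, 0.06, 2.195]
ft_force: [-1.3, 0.4, -0.9]
gripper_width: 87.1
```

Request:
jog_arm([
  [0.1,0,0,0,0],
  [0.4,0,0,0,0],
  [0.6,0,0,0,0],
  [0.8,0,0,0,0],
  [1,0,0,0,0],
  [1,0,0,0,0],
], squeeze=10)

```text
time: 4.55
tool_pos: [608.2, 55.2, 142.8]
ee_rot: [-2.194, 0.06, 2.194]
ft_force: [-0.2, 0.5, 1.8]
gripper_width: 50.3
```

Request:
jog_arm([
  [1,0,0,0,0],
  [1,-8,0,0,0],
  [1,-12,0,0,0],
  [1,-20,0,0,0],
  [1,-25,0,0,0],
  [1,0,0,0,0],
  [1,0,0,0,0],
], squeeze=15)

```text
time: 5.25
tool_pos: [608.6, 55.3, 208.3]
ee_rot: [-2.196, 0.059, 2.192]
ft_force: [0.1, 0.1, -1.7]
gripper_width: 50.5
```

```bash
python3 - <<'E'
from h import *
f,P,K,C,o=snap("wrist","w3.png");print(o["tool_pos"],o["gripper_width"],o["ft_force"])
z=o["tool_pos"][2]-142.5+169
c=circ(P,K,C,"small",z-6,z+6,200,312,0,262,z=z)
print("ring in tool",totool(o,[*(c-o["tool_pos"][:2]),0]))
# right pin / low
c=circ(P,K,C,"low",138,153,300,512,0,262)
Z=P[...,2];m=(Z>172)&(Z<182);m[:,:330]=0;m[262:]=0;v,u=np.nonzero(m);print("pin?",len(u),u.mean() if len(u) else 0)
# tall on left
print("left tall z",np.nanmedian(Z[(Z>125)&(Z<145)]))
cv2.imwrite("pics/w3.png",f[:,:,::-1])
E
```

```text
[608.56946999  55.32622643 208.29875634] 50.48108840751962 [ 0.05276727  0.0693788  -1.65534421]
small z 234.8 c [609.9  55.1] r 24.2 119 223
ring in tool [ 0.   0.2 -1.3]
low z 145.5 c [ 594.7 -196.7] r 40.4 79 79
pin? 0 0
left tall z 136.51724898858805
```

View pics/w3.png

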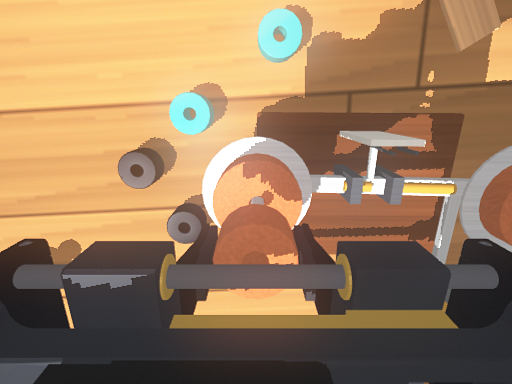

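```bash
cat >> h.py <<'E'
def pin(f,P,K,C,z,x0,x1,y0,y1,sat=80):
    # pin top: depth within 5 mm of top and radial circle
    Z=P[...,2];hsv=cv2.cvtColor(f,cv2.COLOR_RGB2HSV)
    m=(Z>z-4)&(Z<z+6);mm=np.zeros(Z.shape,bool);mm[y0:y1,x0:x1]=m[y0:y1,x0:x1]
    v,u=np.nonzero(mm);q=P[mm];print("pin px",len(u),u.mean().round(1),v.mean().round(1),"box",u.min(),u.max(),v.min(),v.max(),"P",q.mean(0).round(1),"ray",ray(K,C,u.mean(),v.mean(),z).round(1))
    return u.mean(),v.mean()
E
python3 - <<'E'
from h import *
f,P,K,C,o=snap("wrist");pin(f,P,K,C,157,235,280,180,204)
print(P[190:208,257].round(0)[:,2],cv2.cvtColor(f,cv2.COLOR_RGB2HSV)[190:208,257,1])
E
```

```text
h.py:34: RuntimeWarning: Mean of empty slice.
  v,u=np.nonzero(mm);q=P[mm];print("pin px",len(u),u.mean().round(1),v.mean().round(1),"box",u.min(),u.max(),v.min(),v.max(),"P",q.mean(0).round(1),"ray",ray(K,C,u.mean(),v.mean(),z).round(1))
  ret = ret.dtype.type(ret / rcount)
Traceback (most recent call last):
  File "h.py", line 34, in pin
    v,u=np.nonzero(mm);q=P[mm];print("pin px",len(u),u.mean().round(1),v.mean().round(1),"box",u.min(),u.max(),v.min(),v.max(),"P",q.mean(0).round(1),"ray",ray(K,C,u.mean(),v.mean(),z).round(1))
                                                                                               ~~~~~^^
ValueError: zero-size array to reduction operation minimum which has no identity
```

Request:
jog_arm([
  [1,0,0,15,0],
  [1,0,0,15,0],
  [1,0,0,0,0],
  [1,0,0,0,0],
])

```text
time: 5.75
tool_pos: [577.8, 56.9, 206.5]
ee_rot: [-2.193, 0.059, 2.195]
ft_force: [-0.4, 0.0, -1.1]
gripper_width: 50.3
```

```bash
python3 - <<'E'
from h import *
f,P,K,C,o=snap("wrist");pin(f,P,K,C,156,235,280,140,204);print(o["tool_pos"])
z=o["tool_pos"][2]-142.5+169
c=circ(P,K,C,"small",z-6,z+6,200,312,0,262,z=z);print("ring in tool",totool(o,[*(c-o["tool_pos"][:2]),0]))
Z=P[...,2]
cs=circ(P,K,C,"tall",130,141,190,330,100,240)
E
```

```text
pin px 166 257.3 176.7 box 250 264 170 184 P [607.5  53.7 156.4] ray [607.4  53.8 156. ]
[577.81815688  56.90560733 206.54403757]
small z 233.0 c [579.3  56.9] r 24.1 116 221
ring in tool [-0.  -0.  -1.5]
tall z 136.6 c [607.3  53.8] r 41.0 224 263
```

Request:
jog_arm([
  [1,-22,0,0,0],
  [1,0,32,0,0],
  [1,0,32,0,0],
  [1,0,32,0,0],
  [1,0,32,0,0],
  [1,0,32,0,0],
  [1,0,32,0,0],
  [1,0,32,0,0],
  [1,0,33,0,0],
  [1,0,0,0,0],
  [1,0,0,0,0],
  [1,0,0,0,0],
])

```text
time: 7.0
tool_pos: [564.5, -199.0, 229.2]
ee_rot: [-2.193, 0.058, 2.194]
ft_force: [0.5, -0.3, -1.1]
gripper_width: 50.3
```

```bash
python3 - <<'E'
from h import *
f,P,K,C,o=snap("wrist");q=pin(f,P,K,C,178,225,290,130,210);print(o["tool_pos"])
z=o["tool_pos"][2]-142.5+169
c=circ(P,K,C,"small",z-6,z+6,200,312,0,262,z=z);print("ring in tool",totool(o,[*(c-o["tool_pos"][:2]),0]))
cs=circ(P,K,C,"low",140,151,150,350,100,240)
p=ray(K,C,*q,178);print("to pin from tool",totool(o,[*(p[:2]-o["tool_pos"][:2]),0]))
print("left one was", totool(o,[607.4-577.8,53.8-56.9,0]))
E
```

```text
pin px 165 260.6 178.8 box 254 267 172 186 P [ 592.1 -204.8  178.4] ray [ 592.  -204.8  178. ]
[ 564.46539438 -199.03641866  229.159984  ]
small z 255.7 c [ 566.  -199.2] r 24.1 112 218
ring in tool [-0.   0.  -1.5]
low z 146.7 c [ 591.9 -204.5] r 41.0 217 249
to pin from tool [ -0.    4.2 -27.9]
left one was [ -0.    1.5 -29.7]
```

Request:
jog_arm([
  [1,0,2,-14,0],
  [1,0,1.7,-13.3,0],
  [1,15,0,0,0],
  [1,15,0,0,0],
  [1,8,0,0,0],
  [1,0,0,0,0],
  [1,0,0,0,0],
])

```text
time: 7.75
tool_pos: [590.8, -204.7, 191.1]
ee_rot: [-2.193, 0.059, 2.195]
ft_force: [0.2, 0.5, -1.2]
gripper_width: 50.7
```

Request:
jog_arm([
  [1,2,0,0,0],
  [1,2,0,0,0],
  [1,2,0,0,0],
  [1,0,0,0,0],
])

```text
time: 8.15
tool_pos: [591.2, -204.9, 185.4]
ee_rot: [-2.194, 0.06, 2.194]
ft_force: [-0.0, 0.2, -1.6]
gripper_width: 50.6
```

```bash
python3 - <<'E'
from h import *
f,P,K,C,o=snap("wrist","w4.png");print(o["tool_pos"],o["ft_force"],o["gripper_width"])
circ(P,K,C,"low",138,151,150,350,60,240)
E
```

```text
[ 591.1956015  -204.92571021  185.36536341] [-0.04226911  0.17935588 -1.6451196 ] 50.58544995562708
low z 146.7 c [ 599.7 -205.1] r 35.3 105 307
```

Request:
jog_arm([
  [1,2,0,0,0],
  [1,2,0,0,0],
  [1,0,0,0,0],
])

```text
time: 8.5
tool_pos: [591.1, -204.8, 181.0]
ee_rot: [-2.193, 0.059, 2.194]
ft_force: [-0.0, 0.4, -1.4]
gripper_width: 50.4
```

Request:
jog_arm([
  [1,2,0,0,0],
  [1,2,0,0,0],
  [1,0,0,0,0],
])

```text
time: 8.8
tool_pos: [591.1, -204.8, 177.0]
ee_rot: [-2.193, 0.059, 2.194]
ft_force: [0.4, -0.4, -1.4]
gripper_width: 50.2
```

```bash
python3 - <<'E'
from h import *
f,P,K,C,o=snap("wrist","w5.png");print(o["tool_pos"],o["ft_force"],o["gripper_width"],o["moment"])
circ(P,K,C,"low",125,151,150,350,60,240)
E
```

```text
[ 591.11297829 -204.81526683  177.04649198] [ 0.43633063 -0.42378697 -1.38238889] 50.21361279323145 [ 0.0550294  -0.04077542 -0.0368353 ]
low z 146.5 c [ 602.7 -205.4] r 34.6 126 315
```

Request:
jog_arm([
  [1,4,0,0,0],
  [1,4,0,0,0],
  [1,4,0,0,0],
  [1,4,0,0,0],
  [1,0,0,0,0],
])

```text
time: 9.35
tool_pos: [591.1, -204.8, 160.6]
ee_rot: [-2.193, 0.059, 2.194]
ft_force: [-0.2, -0.1, -1.3]
gripper_width: 49.9
```

Request:
jog_arm([
  [1,3,0,0,0],
  [1,3,0,0,0],
  [1,2,0,0,0],
  [1,2,0,0,0],
  [1,2,0,0,0],
  [1,0,0,0,0],
])

```text
time: 9.95
tool_pos: [591.2, -204.8, 149.2]
ee_rot: [-2.193, 0.059, 2.194]
ft_force: [-0.4, 0.3, -1.8]
gripper_width: 50.0
```

```bash
python3 - <<'E'
from h import *
f,P,K,C,o=snap("wrist","w6.png");print(o["tool_pos"],o["ft_force"],o["gripper_width"],o["moment"])
circ(P,K,C,"low",115,151,150,350,60,240)
E
```

```text
[ 591.17024508 -204.81864865  149.19080241] [-0.43077175  0.31706832 -1.78173998] 49.95868041887187 [0.0283814  0.03466531 0.03468405]
low z 119.2 c [ 604.5 -205.9] r 45.4 93 425
```

View pics/w6.png

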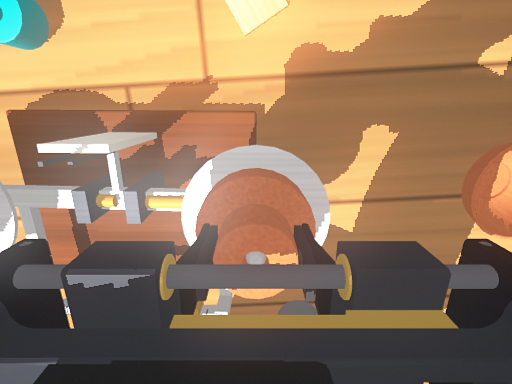

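The pin shows inside the ring's hole at (256,258), so the ring is threaded. I'll lower it onto the pan with little force.

Request:
jog_arm([
  [1,2,0,0,0],
  [1,2,0,0,0],
  [1,2,0,0,0],
  [1,0,0,0,0],
])

```text
time: 10.4
tool_pos: [591.2, -204.8, 143.1]
ee_rot: [-2.193, 0.059, 2.194]
ft_force: [0.6, 0.6, -1.3]
gripper_width: 50.8
```

Request:
jog_arm([
  [1,2,0,0,0],
  [1,2,0,0,0],
  [1,2,0,0,0],
  [1,2,0,0,0],
  [1,0,0,0,0],
  [1,0,0,0,0],
])

```text
time: 11.0
tool_pos: [591.2, -204.8, 135.4]
ee_rot: [-2.194, 0.059, 2.194]
ft_force: [0.6, 1.2, 0.2]
gripper_width: 50.2
```

```bash
python3 - <<'E'
from h import *
f,P,K,C,o=snap("wrist");print(o["tool_pos"],o["ft_force"],o["gripper_width"])
Z=P[...,2];q=Z[150:230,180:330];print(np.histogram(q[(q>90)&(q<160)],bins=range(92,160,3)))
E
```

```text
[ 591.23369365 -204.80736649  135.43281765] [0.64456247 1.16637711 0.18367518] 50.16594380857764
(array([   0,    0,    1, 1561, 2863,   74,   73,   75,   86,   83,   96,
        257, 3439,   89,  141,  179,  147,  139,  118,  115,  126,  118]), array([ 92,  95,  98, 101, 104, 107, 110, 113, 116, 119, 122, 125, 128,
       131, 134, 137, 140, 143, 146, 149, 152, 155, 158]))
```

Request:
jog_arm([
  [0.3,0,0,0,0],
  [0.1,0,0,0,0],
  [-0.2,0,0,0,0],
  [-0.5,0,0,0,0],
  [-0.8,0,0,0,0],
  [-0.8,0,0,0,0],
  [-0.8,-20,0,0,0],
  [-0.8,-30,0,0,0],
  [-0.8,-40,0,0,0],
  [-0.8,-40,0,0,0],
  [-0.8,0,0,0,0],
  [-0.8,0,0,0,0],
])

```text
time: 12.25
tool_pos: [592.0, -205.3, 267.2]
ee_rot: [-2.198, 0.061, 2.191]
ft_force: [0.1, 0.2, -0.7]
gripper_width: 78.1
```

Request:
jog_arm([
  [-0.8,-15,-20,20,0],
  [-0.8,-15,-25,20,0],
  [-0.5,0,-25,20,0],
  [-0.2,0,-25,10,0],
  [0.2,0,-20,0,0],
  [0.5,0,0,0,0],
  [0.5,0,0,0,0],
])

```text
time: 12.95
tool_pos: [527.1, -86.1, 294.0]
ee_rot: [-2.192, 0.058, 2.197]
ft_force: [0.0, 0.1, 1.0]
gripper_width: 46.6
```

```bash
python3 - <<'E'
from h import *
f,P,K,C,o=snap("wrist","w7.png");print(o["tool_pos"],o["gripper_width"])
np.savez("w7.npz",f=f,P=P,K=K,C=C)
E
```

```text
[527.10444334 -86.14610139 294.04953872] 46.56115249939007
```

View pics/w7.png

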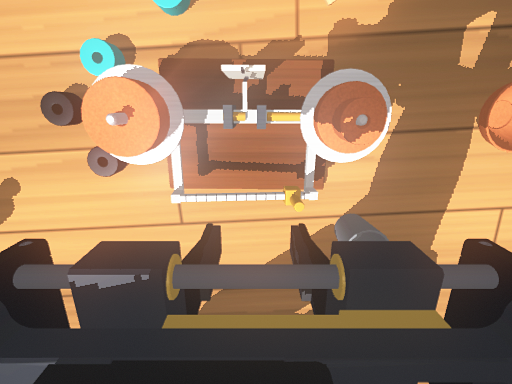

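The small ring sits on the low ring at about (352,117) and the left pan is now up. The poise knob is at about (297,205). Next I'll measure tilt and knob.

```bash
cat >> h.py <<'E'
def tilt(f,P,dz=None):
    # heights of clay tops near the known pins (world), dz left-right
    hsv=cv2.cvtColor(f,cv2.COLOR_RGB2HSV);Z=P[...,2]
    out={}
    for nm,c,h in(("L",(607.4,53.8),37),("R",(592,-204.8),25)):
        rr=np.hypot(P[...,0]-c[0],P[...,1]-c[1])
        q=Z[(rr>29)&(rr<39)&(Z>85+h)&(Z<128+h)&(hsv[...,1]>90)];p=Z[(rr>46)&(rr<54)&(Z>88)&(Z<130)]
        out[nm]=(np.median(q)-h,np.median(p),len(q),len(p))
        s=Z[(rr>12)&(rr<21)&(Z>120)];out[nm+"s"]=np.median(s).round(1) if len(s) else None
    t=[(out["L"][i]-out["R"][i])/260 for i in(0,1)]
    print({k:np.round(v,1) for k,v in out.items()},"tilt rings/pans",np.round(t,4));return t
def knob(f,P):
    hsv=cv2.cvtColor(f,cv2.COLOR_RGB2HSV);b=np.array([.0595,.9982]);o=np.array([599.7,-75.5]);xb=np.array([.9982,-.0595])
    d=P[...,:2]-o;X=d@xb;Y=d@b
    y=(hsv[...,0]>15)&(hsv[...,0]<34)&(hsv[...,1]>120)&(abs(X+110)<22)&(abs(Y)<100)&(P[...,2]>75)
    q=P[y];zt=np.percentile(q[:,2],97);t=y&(P[...,2]>zt-3)
    print("brass",y.sum(),"ztop",zt.round(1),"top",P[t].mean(0).round(1),t.sum(),"Y top",Y[t].mean().round(1),"X",X[t].mean().round(1),"block Y",np.percentile(Y[y&(P[...,2]<zt-20)],[2,98]).round(1))
    return P[t].mean(0)
E
python3 - <<'E'
from h import *
d=np.load("w7.npz");f=d["f"];P=d["P"]
tilt(f,P);k=knob(f,P);o=manip.get_obs();print(totool(o,k-o["tool_pos"]))
E
```

```text
{'L': array([ 121.7,  121.8, 1958. , 1146. ]), 'Ls': np.float64(158.8), 'R': array([  99.6,   99.7, 1171. , 1278. ]), 'Rs': np.float64(158.7)} tilt rings/pans [0.0847 0.085 ]
brass 375 ztop 131.6 top [ 485.6 -140.   130.7] 86 Y top -71.2 X -110.1 block Y [-77.1 -56.7]
[163.7  55.5  38.5]
```

Request:
jog_arm([
  [0.3,0,18,13,0],
  [0.3,0,18,13,0],
  [0.3,0,18,12,0],
  [0.3,35,0,0,0],
  [0.3,35,0,0,0],
  [0.3,35,0,0,0],
  [0.3,35,0,0,0],
  [0.3,0,0,0,0],
  [0.3,0,0,0,0],
])

```text
time: 13.9
tool_pos: [486.4, -138.7, 155.3]
ee_rot: [-2.191, 0.06, 2.195]
ft_force: [-0.2, 0.8, 0.8]
gripper_width: 30.4
```

```bash
python3 - <<'E'
from h import *
f,P,K,C,o=snap("wrist","w8.png");print(o["tool_pos"],o["gripper_width"]);k=knob(f,P);print(totool(o,k-o["tool_pos"]))
cv2.imwrite("pics/w8c.png",cv2.resize(f[150:384,120:400],None,fx=2.5,fy=2.5)[:,:,::-1])
E
```

```text
[ 486.35592036 -138.72351317  155.33053546] 30.40805755673124
brass 950 ztop 131.5 top [ 486.  -140.4  132.6] 245 Y top -71.5 X -109.7 block Y [-78.4 -57. ]
[22.8  1.7  0.3]
```

View pics/w8c.png

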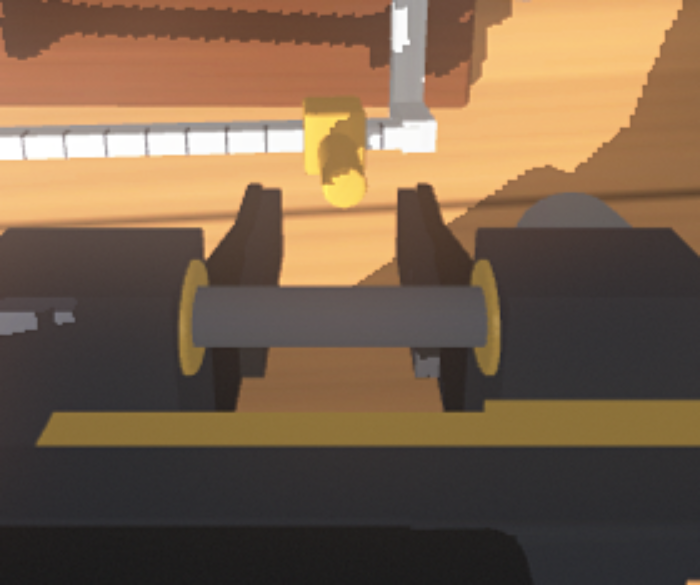

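The knob at crop (343,185) stands between the fingertips with room on both sides. I'll lower around it and push towards +y.

Request:
jog_arm([
  [0.3,15,0,0,0],
  [0.3,15,0,0,0],
  [0.3,12,0,0,0],
  [0.3,8,0,0,0],
  [0.3,0,0,0,0],
])

```text
time: 14.45
tool_pos: [486.6, -138.1, 105.3]
ee_rot: [-2.193, 0.059, 2.195]
ft_force: [-1.0, -0.0, -0.2]
gripper_width: 30.4
```

Request:
jog_arm([
  [0.3,0,-3,0,0],
  [0.3,0,-3,0,0],
  [0.3,0,-3,0,0],
  [0.3,0,-3,0,0],
  [0.3,0,-3,0,0],
  [0.3,0,-3,0,0],
])

```text
time: 15.05
tool_pos: [488.0, -120.1, 105.9]
ee_rot: [-2.195, 0.06, 2.193]
ft_force: [0.5, -2.2, 1.0]
gripper_width: 30.3
```

Request:
jog_arm([
  [0.3,0,-3,0,0],
  [0.3,0,-3,0,0],
  [0.3,0,-3,0,0],
  [0.3,0,-3,0,0],
  [0.3,0,-3,0,0],
  [0.3,0,-3,0,0],
])

```text
time: 15.65
tool_pos: [488.7, -102.0, 105.5]
ee_rot: [-2.194, 0.059, 2.194]
ft_force: [0.1, -2.1, 1.4]
gripper_width: 30.3
```

```bash
python3 - <<'E'
from h import *
f,P,K,C,o=snap("wrist");print(o["tool_pos"],o["gripper_width"],o["ft_force"]);
f,P,K,C,o=snap("top");tilt(f,P)
f,P,K,C,o=snap("scene");tilt(f,P)
E
```

```text
[ 488.67577289 -101.95735285  105.50816082] 30.254866030157142 [ 0.05752124 -2.07137889  1.35236859]
{'L': array([118.3, 118.5, 277. , 250. ]), 'Ls': np.float64(155.6), 'R': array([100.1, 100.4, 244. , 232. ]), 'Rs': np.float64(158.9)} tilt rings/pans [0.0699 0.0697]
{'L': array([119.9, 120.3, 194. , 141. ]), 'Ls': np.float64(157.3), 'R': array([102.3, 102.1, 130. , 140. ]), 'Rs': np.float64(161.0)} tilt rings/pans [0.0677 0.0701]
```

Request:
jog_arm([
  [0.3,0,4,0,0],
  [0.3,0,4,0,0],
  [0.3,0,0,0,0],
  [0.3,0,0,0,0],
  [0.3,0,0,0,0],
  [0.3,0,0,0,0],
  [0.3,0,0,0,0],
  [0.3,0,0,0,0],
  [0.3,0,0,0,0],
  [0.3,0,0,0,0],
  [0.3,0,0,0,0],
  [0.3,0,0,0,0],
])

```text
time: 17.0
tool_pos: [488.3, -110.2, 105.5]
ee_rot: [-2.194, 0.059, 2.194]
ft_force: [-1.7, -0.3, 0.1]
gripper_width: 30.3
```

```bash
cat > m.py <<'E'
from h import *
T=[]
for n in("top","scene","top","scene"):
    f,P,K,C,o=snap(n);T+=tilt(f,P)
print("mean tilt",np.mean(T).round(4),"t",o["time"],o["tool_pos"].round(1),o["ft_force"].round(1))
E
python3 m.py
```

```text
{'L': array([120.2, 120.6, 286. , 251. ]), 'Ls': np.float64(157.3), 'R': array([ 98.3,  98.1, 252. , 232. ]), 'Rs': np.float64(157.2)} tilt rings/pans [0.084  0.0864]
{'L': array([121.9, 122.3, 197. , 130. ]), 'Ls': np.float64(159.3), 'R': array([100.6, 100.3, 129. , 125. ]), 'Rs': np.float64(158.8)} tilt rings/pans [0.0818 0.0849]
{'L': array([120.4, 120.6, 281. , 256. ]), 'Ls': np.float64(157.1), 'R': array([ 98. ,  98.2, 250. , 229. ]), 'Rs': np.float64(156.7)} tilt rings/pans [0.0862 0.0862]
{'L': array([121.7, 122.4, 206. , 135. ]), 'Ls': np.float64(159.6), 'R': array([100. , 100.6, 127. , 130. ]), 'Rs': np.float64(158.5)} tilt rings/pans [0.0837 0.084 ]
mean tilt 0.0846 t 17.15 [ 488.3 -110.2  105.5] [ 0.5 -0.2  0.3]
```

Request:
jog_arm([
  [0.3,0,-4,0,0],
  [0.3,0,-4,0,0],
  [0.3,0,-3,0,0],
  [0.3,0,-3,0,0],
  [0.3,0,-3,0,0],
  [0.3,0,-3,0,0],
  [0.3,0,-3,0,0],
  [0.3,0,-3,0,0],
  [0.3,0,-2,0,0],
])

```text
time: 18.1
tool_pos: [489.8, -81.9, 105.6]
ee_rot: [-2.194, 0.059, 2.194]
ft_force: [-0.0, -1.9, 1.6]
gripper_width: 30.3
```

Request:
jog_arm([
  [0.3,0,4,0,0],
  [0.3,0,4,0,0],
  [0.3,0,0,0,0],
  [0.3,0,0,0,0],
  [0.3,0,0,0,0],
  [0.3,0,0,0,0],
  [0.3,0,0,0,0],
  [0.3,0,0,0,0],
  [0.3,0,0,0,0],
  [0.3,0,0,0,0],
  [0.3,0,0,0,0],
  [0.3,0,0,0,0],
])

```text
time: 19.3
tool_pos: [489.4, -90.2, 105.5]
ee_rot: [-2.194, 0.059, 2.194]
ft_force: [0.4, 0.6, -0.1]
gripper_width: 30.2
```

```bash
python3 m.py|tail -1
```

```text
mean tilt 0.0772 t 19.45 [489.4 -90.2 105.5] [-0.1 -0.7 -0.2]
```

Request:
jog_arm([
  [0.3,0,-4,0,0],
  [0.3,0,-4,0,0],
  [0.3,0,-3,0,0],
  [0.3,0,-3,0,0],
  [0.3,0,-3,0,0],
  [0.3,0,-3,0,0],
  [0.3,0,-3,0,0],
  [0.3,0,-3,0,0],
  [0.3,0,-2,0,0],
])

```text
time: 20.4
tool_pos: [491.0, -62.0, 105.6]
ee_rot: [-2.194, 0.059, 2.194]
ft_force: [-0.4, -0.8, 0.6]
gripper_width: 30.2
```

Request:
jog_arm([
  [0.3,0,4,0,0],
  [0.3,0,4,0,0],
  [0.3,0,0,0,0],
  [0.3,0,0,0,0],
  [0.3,0,0,0,0],
  [0.3,0,0,0,0],
  [0.3,0,0,0,0],
  [0.3,0,0,0,0],
  [0.3,0,0,0,0],
  [0.3,0,0,0,0],
  [0.3,0,0,0,0],
  [0.3,0,0,0,0],
])

```text
time: 21.6
tool_pos: [490.5, -70.3, 105.5]
ee_rot: [-2.194, 0.059, 2.194]
ft_force: [-0.5, 0.1, 0.6]
gripper_width: 30.7
```

```bash
python3 m.py|tail -1
```

```text
mean tilt 0.0156 t 21.75 [490.5 -70.2 105.5] [-0.2  0.1  0.3]
```

Request:
jog_arm([
  [0.3,0,-4,0,0],
  [0.3,0,-4,0,0],
  [0.3,0,-2,0,0],
  [0.3,0,-2,0,0],
  [0.3,0,-1,0,0],
  [0.3,0,0,0,0],
])

```text
time: 22.4
tool_pos: [491.2, -57.0, 105.6]
ee_rot: [-2.194, 0.059, 2.194]
ft_force: [-0.4, -0.0, 1.0]
gripper_width: 30.4
```

Request:
jog_arm([
  [0.3,0,4,0,0],
  [0.3,0,4,0,0],
  [0.3,0,0,0,0],
  [0.3,0,0,0,0],
  [0.3,0,0,0,0],
  [0.3,0,0,0,0],
  [0.3,0,0,0,0],
  [0.3,0,0,0,0],
  [0.3,0,0,0,0],
  [0.3,0,0,0,0],
  [0.3,0,0,0,0],
  [0.3,0,0,0,0],
])

```text
time: 23.6
tool_pos: [490.7, -65.3, 105.6]
ee_rot: [-2.194, 0.06, 2.194]
ft_force: [1.0, -0.2, 0.3]
gripper_width: 30.5
```

```bash
python3 m.py; python3 - <<'E'
from h import *
print("start")
for n in("top0","scene0","w1"):
    d=np.load(n+".npz");tilt(d["f"],d["P"])
E
```

```text
{'L': array([109.4, 109.4, 269. , 243. ]), 'Ls': np.float64(146.2), 'R': array([109.2, 109.2, 250. , 294. ]), 'Rs': np.float64(167.8)} tilt rings/pans [0.0008 0.0008]
{'L': array([111.1, 111.1, 179. , 122. ]), 'Ls': np.float64(148.2), 'R': array([111. , 111.6, 135. , 132. ]), 'Rs': np.float64(169.7)} tilt rings/pans [ 0.0005 -0.0021]
{'L': array([109.6, 109.2, 267. , 251. ]), 'Ls': np.float64(146.5), 'R': array([109.2, 109.1, 245. , 300. ]), 'Rs': np.float64(168.1)} tilt rings/pans [0.0014 0.0005]
{'L': array([111.2, 111.2, 171. , 136. ]), 'Ls': np.float64(148.1), 'R': array([111.2, 111.4, 135. , 138. ]), 'Rs': np.float64(170.2)} tilt rings/pans [-0.0001 -0.0006]
mean tilt 0.0002 t 23.75 [490.7 -65.2 105.5] [-0.2 -0.2  0.5]
start
{'L': array([ 98.2,  98.4, 241. , 252. ]), 'Ls': np.float64(169.4), 'R': array([120.1, 120.3, 267. , 301. ]), 'Rs': np.float64(145.0)} tilt rings/pans [-0.0844 -0.0842]
{'L': array([100. , 100.3, 129. , 139. ]), 'Ls': np.float64(171.4), 'R': array([122. , 122.2, 167. , 126. ]), 'Rs': np.float64(147.2)} tilt rings/pans [-0.0845 -0.0842]
{'L': array([  99.7,   99.8, 1138. ,  973. ]), 'Ls': np.float64(170.6), 'R': array([ 121.7,  121.8, 1655. , 1244. ]), 'Rs': np.float64(146.7)} tilt rings/pans [-0.0848 -0.0846]
```

Request:
jog_arm([
  [0.3,-10,0,0,0],
  [0.3,-20,0,0,0],
  [0.3,-30,0,0,0],
  [0.3,-40,0,0,0],
  [0.3,-40,0,0,0],
  [0.3,-40,0,0,0],
  [0.3,0,0,0,0],
  [0.3,0,0,0,0],
  [0.3,0,0,0,0],
  [0.3,0,0,0,0],
  [0.3,0,0,0,0],
  [0.3,0,0,0,0],
])

```text
time: 25.0
tool_pos: [490.3, -65.1, 284.6]
ee_rot: [-2.192, 0.059, 2.196]
ft_force: [-0.3, 0.7, 0.1]
gripper_width: 30.2
```

```bash
python3 m.py|tail -1; python3 - <<'E'
from h import *
f,P,K,C,o=snap("wrist","w9.png");tilt(f,P);knob(f,P)
E
```

```text
mean tilt 0.0002 t 25.15 [490.6 -65.2 285.2] [-0.1  0.8 -0.4]
{'L': array([ 110.6,  110.7, 2160. , 1237. ]), 'Ls': np.float64(147.7), 'R': array([ 110.7,  110.8, 1416. , 1407. ]), 'Rs': np.float64(169.7)} tilt rings/pans [-0.0003 -0.0001]
brass 352 ztop 138.0 top [491.  -67.9 153.1] 108 Y top 1.1 X -108.9 block Y [-7.8 12.2]
```

View pics/w9.png

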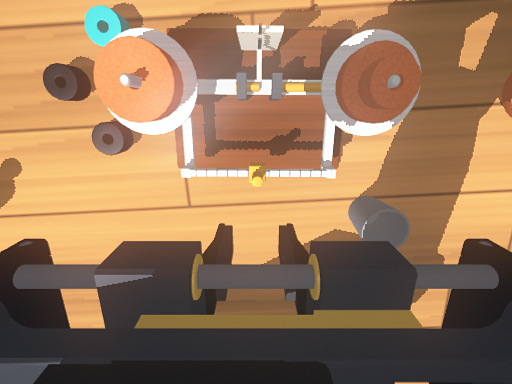

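The small ring is on the low ring round the pin at (390,80), the tall ring is alone at (130,80), and the poise is mid-bar at (257,178). The pans are level and the robot is clear, so I'm handing in.

```bash
python3 -c "
from cell import manip
print(manip.finish_job())"
```

```text
the job is handed in; nothing more can be done
None
```

The job is done and handed in at about 25 s of the 72 s allowed. I lifted the small clay ring off the tall ring, threaded it over the other pan's pin and set it on the low ring. Then I slid the brass poise from about −67 mm to near the middle of its bar and backed the arm off.

- **Level:** with the arm clear, the tilt read 0.0002 rad from the scene and top cameras and −0.0003 to −0.0001 rad from the wrist camera. It had read the same 1.4 s earlier, before the arm was raised.
- **Ring seating:** the small ring's top is 59.0 mm above the pan, which matches 25 + 34 mm, so it sits flat. Both wide rings are still on their pins.
- **Forces:** the wrist force was about 2.5 N at most in the readings at the end of each move.
- **Bystanders:** nothing around the balance looked disturbed, though the last picture doesn't show the bottle and only the edge of the bowl.
- **One disagreement:** the camera's estimate of the held ring's offset differed by about 2.4 mm from where the ring had sat on its first pin. I used a value in between, and it threaded with no noticeable contact force.

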